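Draw the guarded bolt of the gold box with a hooked rod

ROBOT

A 7-joint arm with a two-finger parallel gripper is mounted at the origin on a cart in front of the work surface, level with it; the furniture and walls round the work are solid. World frame = base frame: x ahead of the robot, y to its left, z up, the work surface at z = 0. Lengths are in m, angles in rad, forces in N, time in s.
With the tool pointing down it reaches from about 0.4 to 0.85 m from the base axis. Payload 10.4 kg.
Tool frame: the origin (TCP) lies at the very end of the fingers, on their centre line; the grasp point (between the pads) lies 19 mm behind it (r.pinch_z is the distance from the TCP to the grasp point, in m); z points along the fingers, y is the line along which they close (so a half turn about z gives the same grasp; the last joint's range is limited). The gripper opens to 87 mm and grips with 3 to 60 N. Pads are 19 mm wide; open, the fingers measure 117 mm over their backs; the gripper's body (75 mm by 190 mm) begins 51 mm behind the grasp point.
Start: joints at [-0.023, 0.332, -0.065, 1.46, 0.022, 1.35, -0.088], TCP at [0.625, 0, 0.223] pointing down, gripper open.
Joint ranges: [-2.6, 2.6], [-0.5, 2.12], [-1.47, 1.34], [0.16, 2.42], [-1.27, 4.41], [0.06, 2.06], [-2.6, 2.6]. Speed limits (rad/s): [2.22, 2.22, 2.79, 2.79, 3.14, 3.14, 3.14].

INTERFACE

Orientations are given as a unit quaternion [x, y, z, w].
In Python, from bench import sensors, vision, r gives the robot as it stands.
- The arm moves only by the shell command python3 -m crank 'ROWS' [OPENING] [FORCE]. ROWS is JSON, a list of rows, each a list of 2 entries, a list of its own where there are three numbers: the shift along the tool's x, y, z normalised to -1 to 1, where 1 is 3 cm, then the turn about the tool's z normalised to -1 to 1, where 1 is 8 degrees. A call has 1 to 12 rows; each row shifts and turns the commanded pose from where the row before left it, along the tool's axes as they then stand; what a row does not reach is not made up. A row lasts 1/8 s, in which the tool goes at most 62.5 mm and 10.7 degrees, less where a joint would pass 70% of its speed; a pose out of reach is approached as far as the arm can. A call with a number of a shift or a turn outside -1 to 1 is refused whole. A call with a gripper value outside its range is refused whole. OPENING is the opening, from 0 (shut) to 1 (fully open), set as the call begins (- or left out, the last holds). The fingers move at their own pace and stop on an object; FORCE is the grip in N (left out, the last holds). Time passes only in rows, so rows that do not move let the fingers close. It gives the time, the measured TCP pose, the force, the opening and the grip force at its end, in the units of the state.
- sensors.read_state(): the state, without advancing time (a new reading comes with each control period).
- vision.camera(name): name is "scene" or "side" or "wrist"; returns the picture (420x560x3 uint8, red, green, blue); there is no depth.
- vision.camera_model(name): a dict with "vertical_fov" (degrees; the focal length in pixels is half the picture's height over the tangent of half this angle, whatever the lens; pixels are square), "cx", "cy" (the principal point, pixels), "dist" ([k1, k2, p1, p2, k3] as OpenCV has them; the pictures are not rectified), "camera_from_world" (4x4, takes a point from world to camera coordinates); the wrist camera has in their place "hand_eye" (4x4, takes a point from camera to tool coordinates, whose origin is the TCP and whose axes are the flange's). Camera axes: x right, y down, z forward; pixel columns grow to the right and rows downward; lengths in m; the calibration is good to about 2 mm. A picture is of the moment at which its call begins: read the wrist's pose just before it. camera_model takes no time and is no camera call.
- r.close_job(): hands the job in; it is judged then, once.
The state is a dict: "time": time; "joint_positions": joint angles; "joint_vel": joint speeds; "joint_torque": joint torques, N m; "ee_pos": TCP position; "eef_rot": TCP orientation; "ft_force": force on the tool from outside, world axes, zero at the start; "torque": the same for the moment, N m; "width": finger opening in m; "grip_force": force on a finger pad.
Only numpy, scipy, OpenCV 4.12 (cv2) and the standard library are available. Lean on these libraries where they do the work, as an engineer would, in place of code of your own. Each camera call takes 0.05 s, during which the arm holds its last target. There are 200 camera calls.

TASK

Pull the hooked rod out from under the ware board, lay it flat on the table clear of the board and let go, then take it again by its wooden handle. With its hook, draw the bolt inside the clear-roofed guard fully towards the open mouth so that the lid of the gold box springs up, and finally lay the rod flat on the table outside the guard. Leave the two cups on the board, the brown jar and the domed porcelain lid where they stand.

Things in the scene. Friction and masses are not known exactly. Their poses are not given: they have to be found in the camera images.
- rod: Loose hooked rod, about 0.15 kg, 210 mm long, lying flat. Origin: underside below the middle of the wooden handle; +x along the rod to the hook, +y the side to which the hook turns, +z up. Dark wooden handle 80 x 24 x 24 mm (x -40 to 40); round steel shank 9 mm thick, axis at y = 0, z = 12 mm. At the start the handle is wholly under the ware board; collar and hook stick out on its -y side
- rod_collar (a point): Middle of the dark square steel collar on the shank, 30 x 24 x 24 mm, at rod x = 110, y = 0, z = 12 mm; the part that can be gripped from above while the handle is under the board
- rod_grip (a point): Middle of the rod's wooden handle (12 mm above the underside)
- hook_throat (a point): In the hook's throat, rod x = 156, y = 14, z = 12 mm: where the pin's axis is when the hook pulls it. The 9 mm bar turns at rod x = 165 mm (centre lines) 28 mm to +y, then runs 15 mm back to x = 150 mm as a lip parallel to the shank (y = 28): a flat hook that opens towards the handle, throat 19 mm wide
- ware_board: Fixed wooden ware board 260 (x) x 130 (y) mm on two battens along its short ends; clear height under it 45 mm, top at 60 mm. Origin: on the table under its centre. Open underneath at its -y and +y sides; two cups stand on it
- guard: Fixed grey steel box, 220 mm deep (x), 146 mm wide (y), 111 mm high with the lid shut. Origin: on the table at the middle of its front edge; +x runs into it, +y to its left, z up. The front part is a tunnel open to -x, under a clear roof; too narrow for a hand. Behind it is the store for gold pots with the sprung lid on top
- guard_mouth (a point): Middle of the tunnel's mouth (guard x = 0, y = 0, z = 47 mm). Tunnel: y from -65 to 65 mm, floor at z = 6, roof underside at z = 89 and roof top at z = 95 mm, free to a depth of 112 mm, where the lid's keeper hangs; as the lid springs up the keeper swings forward to a depth of 75 mm
- bolt (a joint): Travel of the bolt towards the mouth (guard -x) in m: 0 to 0.006 at the start (shut), stop at 0.040 (fully drawn). It drags with about 4 N all the way and stays where it is left. The pin's axis is at guard x = 62 mm minus this travel, y = 25 mm
- bolt_pin (a point): On the axis of the bolt's single upright pin, 48 mm above the table. The pin is 9 mm thick and ends at z = 70 mm; it stands on a flat bar along guard x, 16 mm wide, top at z = 28 mm, between low guides (outer width 29 mm, top z = 30 mm)
- lid (a joint): Opening angle of the lid in rad about its rear edge: about 0.02 shut, 0.4 sprung up. A keeper under the bolt holds it down; a spring lifts it by itself only when the bolt is fully drawn (beyond about 0.033 m)
- lid_front (a point): Middle of the lid's front edge, on its top face
- cup_wide: Wide porcelain cup with black band, 87 x 112 x 80 mm, loose on the ware board; origin: centre of the underside
- cup_tall: Tall porcelain cup with black band, 70 x 96 x 102 mm, loose on the ware board; origin: centre of the underside
- jar: Brown screw jar, 47 x 47 x 51 mm, loose on the table; origin: centre of the underside
- dome: Domed porcelain lid, 89 x 89 x 58 mm, loose on the table; origin: centre of the underside

How it is judged:
On the way, in this order (a step that is already met when the one before it is completed fails the run):
1. the rod lies flat on the table clear of the ware board, let go ((y of rod_grip in the frame of ware_board below -0.085 m or x of rod_grip in the frame of ware_board below -0.15 m) and height (world z) of each of rod_grip, hook_throat below 0.02 m and linear speed of rod below 0.02 m/s and contact force between the fingers and rod below 0.2 N), for 0.2 s.
2. held by its handle, the rod has its hook round the pin and has begun to draw the bolt (distance between the grasp point and rod_grip below 0.06 m and horizontal distance between hook_throat and bolt_pin below 0.02 m and value of joint bolt above 0.01 m), for 0.05 s.
At the end, for the whole second after the job is handed in: The bolt is drawn at least 36 of its 40 mm, the lid has sprung up more than 0.25 rad, and the rod lies flat and still on the table (handle middle and hook throat less than 20 mm above it) with its hook outside the guard (value of joint bolt above 0.036 m and value of joint lid above 0.25 rad and height (world z) of each of rod_grip, hook_throat below 0.02 m and linear speed of rod below 0.02 m/s and (x of hook_throat in the frame of guard below -0.005 m or y of hook_throat in the frame of guard above 0.073 m or y of hook_throat in the frame of guard below -0.073 m)); the robot touches nothing.
It fails at once if a cup on the ware board is moved more than 30 mm or tipped (distance of any of cup_wide, cup_tall from where it was at the start of the episode above 0.03 m or angle between any of cup_wide, cup_tall's own z axis and vertical above 0.4 rad).
It fails at once if the brown jar or the porcelain lid is moved more than 30 mm (distance of any of jar, dome from where it was at the start of the episode above 0.03 m).
It also fails if it takes over 72 s, if anything falls off the work surface, if the arm or the gripper's body presses on something with over 40 N, if the wrist force passes 120 N, or if a joint passes its speed limit or range.

## Working session

There is one attempt and no reset: what is moved stays moved. The work goes in short steps, Python scripts to look and compute and a shell command to move; the robot and the scene stay as the last step left them, time stands still between calls to the robot, and variables do not carry over. Pictures are saved under pics/ and viewed, at most 10 in all, crops included, and the job is handed in when it is done.

```bash
ls; mkdir -p pics
python3 - <<'E'
from bench import sensors, vision, r
import cv2
print(sensors.read_state(), r.pinch_z)
for n in ("scene","side"):
    im=vision.camera(n); cv2.imwrite(f"pics/{n}0.png",cv2.resize(im[:,:,::-1],None,fx=1.42,fy=1.42,interpolation=cv2.INTER_CUBIC))
for n in ("scene","side","wrist"): print(n,vision.camera_model(n))
E
```

```text
pics
{'time': 0.0, 'joint_positions': array([-0.02262076,  0.33289503, -0.06471186,  1.46093713,  0.02160622,
        1.34988382, -0.08848161]), 'joint_vel': array([-0.0005913 , -0.00065321, -0.00181495,  0.00035448,  0.00112548,
       -0.00036033, -0.00059253]), 'joint_torque': array([-1.20520472e-04, -6.23245955e+01,  2.44190963e-02, -3.89891267e+01,
       -6.13984605e-02,  3.97891912e-02,  1.87085252e-04]), 'ee_pos': array([6.24618232e-01, 1.25024631e-05, 2.21741500e-01]), 'eef_rot': array([ 7.07080925e-01,  7.07132276e-01, -5.27898559e-04, -4.80370881e-04]), 'ft_force': array([0.51798243, 0.18110986, 0.40269859]), 'torque': array([ 0.0100803 ,  0.00709748, -0.0599471 ]), 'grip_force': 0.0, 'width': 0.08700482056173817} 0.0187
scene {'vertical_fov': 49.74219580838936, 'cx': 267.6641527664926, 'cy': 210.09320944708463, 'dist': array([-0.05214532,  0.        ,  0.        ,  0.        ,  0.        ]), 'camera_from_world': array([[-7.64605628e-01, -6.44498430e-01, -8.74558685e-05,
         5.17850977e-01],
       [-3.14227388e-01,  3.72904527e-01, -8.73042589e-01,
         2.9705041
[... 544 characters left out ...]

       [ 2.98151772e-01,  8.34296386e-01, -4.63740294e-01,
         1.10262582e+00],
       [ 0.00000000e+00,  0.00000000e+00,  0.00000000e+00,
         1.00000000e+00]])}
wrist {'vertical_fov': 68.4846994999204, 'cx': 276.6073017599127, 'cy': 210.21574387648343, 'dist': array([-0.06326213,  0.        ,  0.        ,  0.        ,  0.        ]), 'hand_eye': array([[-1.21286972e-03, -9.56726275e-01, -2.90986880e-01,
         7.94066074e-02],
       [ 9.99998648e-01, -1.48361733e-03,  7.09817594e-04,
         1.99492969e-04],
       [-1.11081432e-03, -2.90985626e-01,  9.56726780e-01,
        -1.61356811e-01],
       [ 0.00000000e+00,  0.00000000e+00,  0.00000000e+00,
         1.00000000e+00]])}
```

View pics/scene0.png

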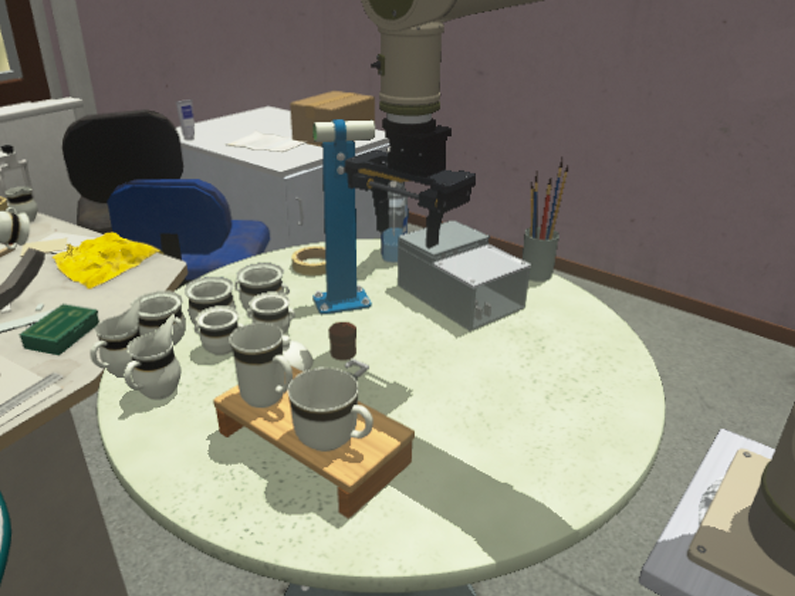

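View pics/side0.png

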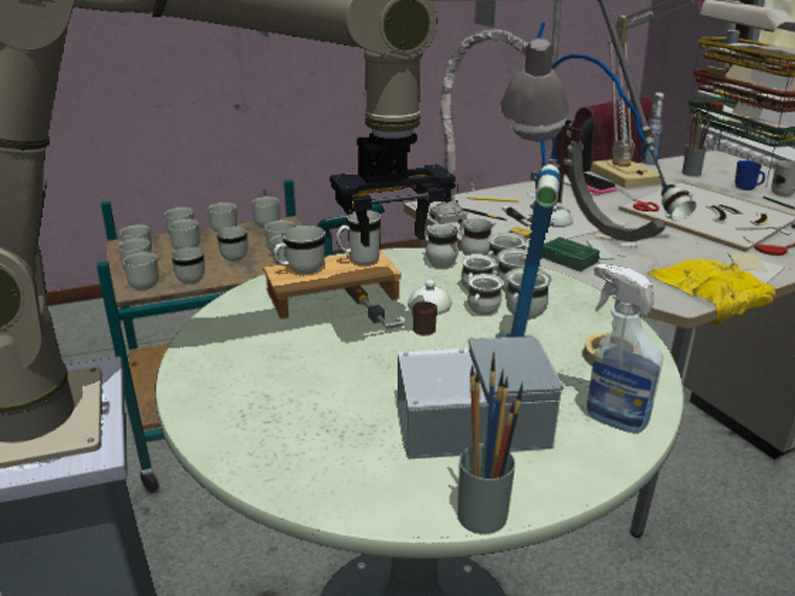

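```bash
cat > h.py <<'E'
from bench import sensors, vision, r
import cv2, numpy as np
from scipy.spatial.transform import Rotation as R
def model(n, st=None):
    m=vision.camera_model(n); f=210/np.tan(np.radians(m["vertical_fov"]/2))
    K=np.array([[f,0,m["cx"]],[0,f,m["cy"]],[0,0,1]])
    if n=="wrist":
        T=np.eye(4); T[:3,:3]=R.from_quat(st["eef_rot"]).as_matrix(); T[:3,3]=st["ee_pos"]
        C=np.linalg.inv(T@m["hand_eye"])
    else: C=m["camera_from_world"]
    return K,np.array(m["dist"]),C
def toplane(n,pts,z,st=None):
    K,d,C=model(n,st); p=cv2.undistortPoints(np.array(pts,float).reshape(-1,1,2),K,d)[:,0]
    W=np.linalg.inv(C); ray=np.c_[p,np.ones(len(p))]@W[:3,:3].T; o=W[:3,3]
    z=np.broadcast_to(z,len(p)); return o+ray*((z-o[2])/ray[:,2])[:,None]
def proj(n,P,st=None):
    K,d,C=model(n,st); return cv2.projectPoints(np.array(P,float).reshape(-1,1,3),cv2.Rodrigues(C[:3,:3])[0],C[:3,3],K,d)[0][:,0]
def crop(im,x,y,w,h,s):
    return cv2.resize(im[y:y+h,x:x+w],None,fx=s,fy=s,interpolation=cv2.INTER_CUBIC)
E
python3 - <<'E'
from h import *
im=vision.camera("side")[:,:,::-1]
cv2.imwrite("pics/c1.png",np.vstack([crop(im,180,170,150,65,5),crop(im,270,230,150,54,5)]))
im=vision.camera("scene")[:,:,::-1]
cv2.imwrite("pics/c2.png",np.vstack([crop(im,140,215,160,60,5),crop(im,250,150,160,60,5)]))
# rough
print(toplane("side",[[400/1.42,323/1.42],[377/1.42,312/1.42]],.012).round(3))
print(toplane("side",[[410/1.42,455/1.42],[403/1.42,400/1.42]],0).round(3))
E
```

```text
[[0.667 0.078 0.012]
 [0.639 0.135 0.012]]
[[ 0.554 -0.277  0.   ]
 [ 0.592 -0.144  0.   ]]
```

View pics/c1.png

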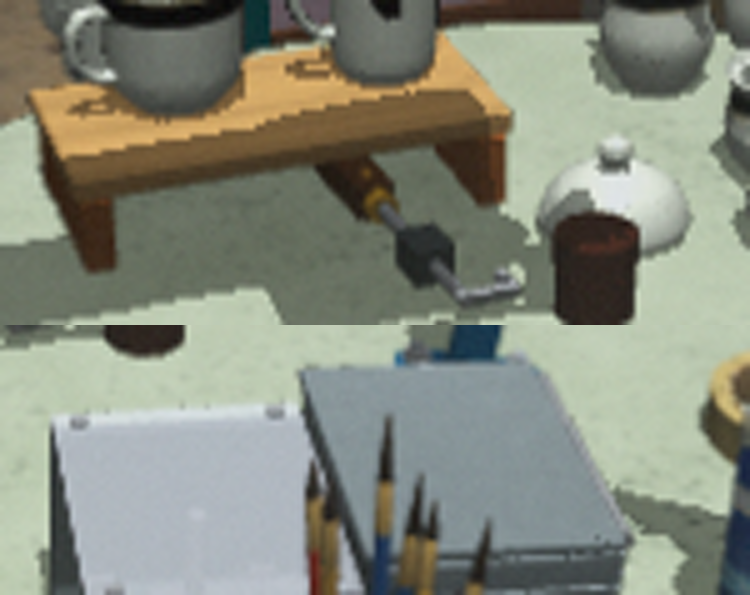

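View pics/c2.png

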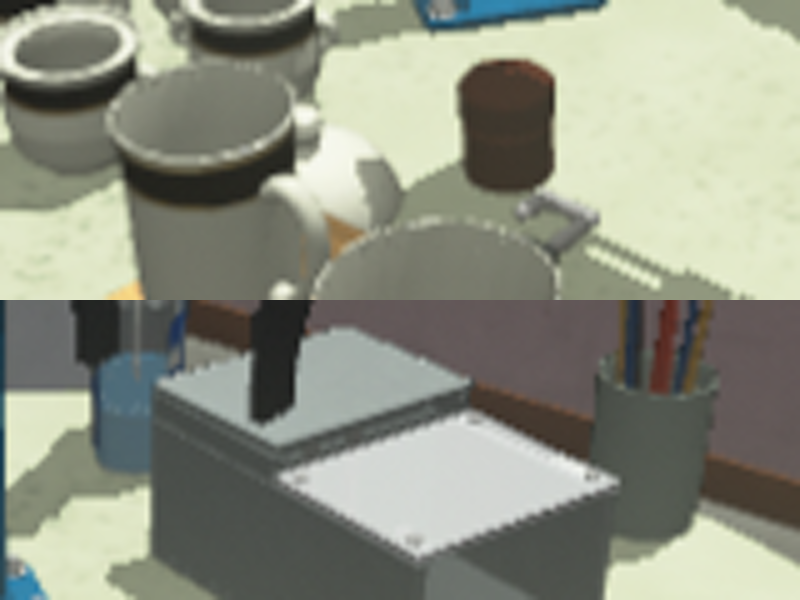

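Run:
```python
from h import *
np.set_printoptions(suppress=True,precision=4)
a=lambda L:[[180+u/5,170+v/5] for u,v in L]
b=lambda L:[[270+u/5,230+(v-325)/5] for u,v in L]
c=lambda L:[[140+u/5,215+v/5] for u,v in L]
d=lambda L:[[250+u/5,150+(v-300)/5] for u,v in L]
print("side collar,bend,lipcorner,lipend,brass\n",toplane("side",a([(425,253),(462,297),(518,288),(505,268),(383,203)]),.012))
print("side collar top mid",toplane("side",a([(425,235)]),.024))
print("board front edge L R, left back, right back\n",toplane("side",a([(68,160),(512,115),(28,95),(450,38)]),.06))
print("jar top c, dome top, jarbase\n",toplane("side",a([(596,226),(615,212)]),[.051,.035]))
print("cup bases wide, tall",toplane("side",a([(178,95),(388,65)]),.06))
print("guard roof side: front+y, back+y, lid front +y/back+y/back-y\n",toplane("side",b([(52,415),(302,405)]),.095),toplane("side",b([(302,370),(522,358),(632,545)]),.111))
print("scene roof front +y, front -y, back+y, back-y\n",toplane("scene",d([(418,557),(618,483),(278,478),(470,408)]),.095))
print("scene hook: bend, lipcorner, lipend\n",toplane("scene",c([(553,250),(592,215),(540,200),(525,212)]),.012), toplane("scene",c([(506,78)]),.051))
```

```text
side collar,bend,lipcorner,lipend,brass
 [[0.6362 0.1302 0.012 ]
 [0.6396 0.0766 0.012 ]
 [0.6715 0.0757 0.012 ]
 [0.6725 0.0991 0.012 ]
 [0.6321 0.1955 0.012 ]]
side collar top mid [[0.636  0.1292 0.024 ]]
board front edge L R, left back, right back
 [[0.4551 0.2161 0.06  ]
 [0.7085 0.1872 0.06  ]
 [0.4492 0.3088 0.06  ]
 [0.71   0.3029 0.06  ]]
jar top c, dome top, jarbase
 [[0.7103 0.0605 0.051 ]
 [0.7377 0.1    0.035 ]]
cup bases wide, tall [[0.5329 0.2787 0.06  ]
 [0.662  0.2775 0.06  ]]
guard roof side: front+y, back+y, lid front +y/back+y/back-y
 [[ 0.5824 -0.145   0.095 ]
 [ 0.6908 -0.1748  0.095 ]] [[ 0.6917 -0.1711  0.111 ]
 [ 0.7901 -0.1953  0.111 ]
 [ 0.7592 -0.3408  0.111 ]]
scene roof front +y, front -y, back+y, back-y
 [[ 0.5825 -0.1412  0.095 ]
 [ 0.5468 -0.28    0.095 ]
 [ 0.6879 -0.1685  0.095 ]
 [ 0.6578 -0.3117  0.095 ]]
scene hook: bend, lipcorner, lipend
 [[0.6393 0.1053 0.012 ]
 [0.6439 0.0731 0.012 ]
 [0.6706 0.0797 0.012 ]
 [0.6693 0.0915 0.012 ]] [[0.7133 0.0557 0.051 ]]
```

```bash
python3 -m crank '[[[0.85,0.08,0.6],-0.1],[[0.85,0.08,0.6],-0.1],[[0.85,0.08,0.6],-0.1],[[0.85,0.08,0.6],-0.1],[[0.8,0.08,0.6],-0.1],[[0,0,0],0],[[0,0,0],0]]' 0.7 40
python3 - <<'E'
from h import *
np.set_printoptions(suppress=True,precision=4)
st=sensors.read_state(); im=vision.camera("wrist")[:,:,::-1]
cv2.imwrite("pics/w1.png",crop(im,0,0,560,420,1.42))
print(st["ee_pos"],st["eef_rot"], R.from_quat(st["eef_rot"]).as_matrix())
print(proj("wrist",[[.6365,.13,.024]],st)*1.42)
E
```

```text
time: 1.08
ee_pos: [0.6339, 0.1257, 0.1327]
eef_rot: [0.682, 0.731, -0.0, 0.0]
ft_force: [-0.1, -0.2, 0.1]
width: 0.0616
grip_force: 0.0
[0.6339 0.1257 0.1327] [ 0.6822  0.7311 -0.      0.0004] [[-0.0691  0.9976  0.0005]
 [ 0.9976  0.0691 -0.0006]
 [-0.0006  0.0005 -1.    ]]
[[396.6516 288.071 ]]
```

View pics/w1.png

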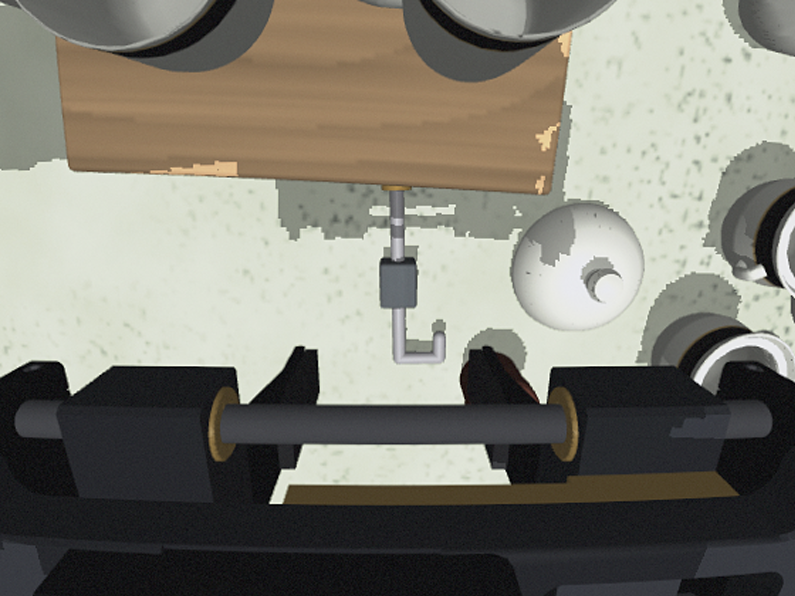

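```bash
python3 -m crank '[[[0.13,0.1,1],0],[[0,0,1],0],[[0,0,1],0],[[0,0,0.9],0],[[0,0,0.37],0],[[0,0,0],0]]' 0.7 40;  python3 -m crank '[[[0,0,0],0],[[0,0,0],0],[[0,0,0],0],[[0,0,0],0]]' 0 40
```

```text
time: 1.88
ee_pos: [0.6365, 0.1297, 0.0047]
eef_rot: [0.682, 0.731, -0.0, 0.0]
ft_force: [0.2, 0.1, 0.3]
width: 0.0612
grip_force: 0.0
time: 2.38
ee_pos: [0.6364, 0.1304, 0.0047]
eef_rot: [0.682, 0.731, 0.0, 0.0]
ft_force: [1.0, -0.5, 0.4]
width: 0.029
grip_force: 0.0
```

```bash
python3 -m crank '[[[0,0,0],0],[[0,0,0],0],[[0,0,-0.1],0],[[0,0,-0.1],0]]' 0 40;  python3 -m crank '[[[-0.5,-0.2,0],0],[[-0.7,-0.3,0],0],[[-0.8,-0.35,0],0],[[-0.8,-0.35,0],0],[[-0.8,-0.35,0],0],[[-0.8,-0.35,0],0],[[-0.7,-0.3,0],0],[[-0.4,-0.2,0],0],[[0,0,0],0],[[0,0,0],0]]'
```

```text
time: 2.88
ee_pos: [0.6361, 0.1303, 0.0104]
eef_rot: [0.682, 0.731, -0.0, -0.0]
ft_force: [0.8, 0.3, -0.7]
width: 0.0233
grip_force: 39.9
time: 4.12
ee_pos: [0.5762, -0.0383, 0.0106]
eef_rot: [0.682, 0.732, 0.0, -0.0]
ft_force: [-0.5, 0.1, -1.2]
width: 0.0237
grip_force: 39.9
```

Run:
```python
from h import *
im=vision.camera("side")[:,:,::-1]
cv2.imwrite("pics/s2.png",crop(im,130,130,230,170,3))
```

```text
(no output)
```

View pics/s2.png

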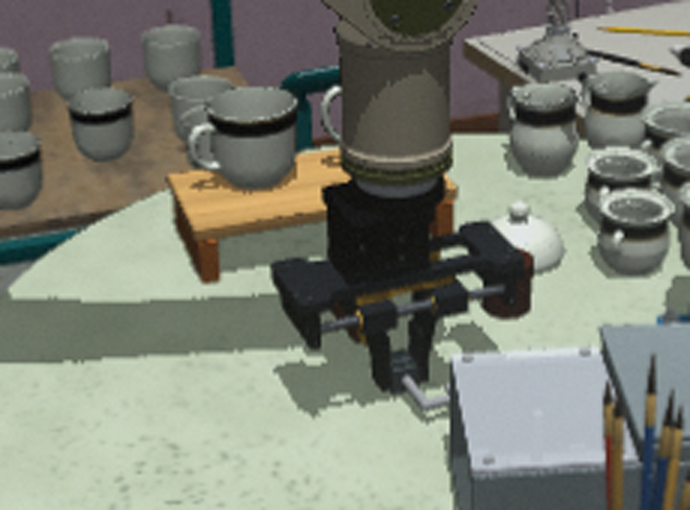

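```bash
python3 -m crank '[[[0,0,0.1],0],[[0,0,0.1],0],[[0,0,0],0],[[0,0,0],0]]' ;  python3 -m crank '[[[0,0,0],0],[[0,0,0],0],[[0,0,0],0],[[0,0,0],0],[[0,0,0],0]]' 0.7 40; python3 -m crank '[[[0,0,-1],0],[[0,0,-1],0],[[0,0,-1],0],[[0,0,-1],0],[[0,0,0],0],[[0,0,0],0]]'
python3 - <<'E'
from h import *
np.set_printoptions(suppress=True,precision=4)
st=sensors.read_state(); im=vision.camera("wrist")[:,:,::-1]
cv2.imwrite("pics/w2.png",crop(im,0,0,560,420,1.42))
print(st["ee_pos"],st["eef_rot"])
E
```

```text
time: 4.68
ee_pos: [0.576, -0.0387, 0.0046]
eef_rot: [0.682, 0.732, 0.0, -0.0]
ft_force: [-1.6, 2.1, 3.9]
width: 0.0239
grip_force: 39.9
time: 5.3
ee_pos: [0.576, -0.0393, 0.0045]
eef_rot: [0.682, 0.731, 0.0, 0.0]
ft_force: [-0.3, 0.5, -1.0]
width: 0.0591
grip_force: 0.0
time: 6.05
ee_pos: [0.5756, -0.0392, 0.1239]
eef_rot: [0.682, 0.731, -0.0, -0.0]
ft_force: [-0.1, 0.9, -0.2]
width: 0.0611
grip_force: 0.0
[ 0.5756 -0.0392  0.1239] [ 0.682   0.7314 -0.0002 -0.0002]
```

View pics/w2.png

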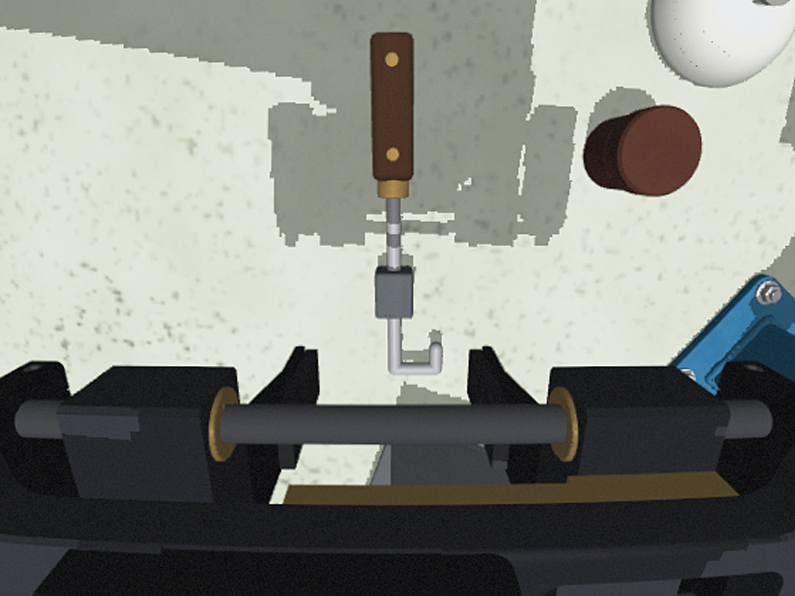

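Run:
```python
from h import *
np.set_printoptions(suppress=True,precision=4)
st=sensors.read_state()
P=np.array([[391.5,60],[392.8,155],[370.5,33],[411,33],[373,180],[412.5,180]])/1.42
h=toplane("wrist",P,.024,st); print(h)
g=toplane("wrist",np.array([[394,368],[437,368],[393,200]])/1.42,.012,st); print(g)
c=h[2:].mean(0); d=g[0]-c; print("c",c,"yaw",np.degrees(np.arctan2(d[1],d[0])),np.hypot(d[0],d[1]))
T=R.from_quat(st["eef_rot"]).as_matrix()
u=d[:2]/np.hypot(*d[:2]); t=c[:2]+.012*u; print("grip target",t,"tool delta/0.03",T.T@(np.r_[t,.0045]-st["ee_pos"])/.03, "toolx yaw",np.degrees(np.arctan2(T[1,0],T[0,0])))
```

```text
[[0.5655 0.0958 0.024 ]
 [0.5697 0.0461 0.024 ]
 [0.5534 0.1086 0.024 ]
 [0.5751 0.1101 0.024 ]
 [0.5592 0.0314 0.024 ]
 [0.582  0.033  0.024 ]]
[[ 0.58   -0.0924  0.012 ]
 [ 0.6094 -0.0904  0.012 ]
 [ 0.5716  0.02    0.012 ]]
c [0.5674 0.0708 0.024 ] yaw -85.58383082964247 0.16362569697018617
grip target [0.5683 0.0588] tool delta/0.03 [3.2755 0.0013 3.9652] toolx yaw 94.00120026523818
```

```bash
python3 -m crank '[[[0.8,0,0.3],0],[[0.9,0,0.5],0],[[0.9,0,0.8],0],[[0.67,0,0.8],0],[[0,0,0.8],0],[[0,0,0.6],0],[[0,0,0.17],0],[[0,0,0],0]]';python3 -m crank '[[[0,0,0],0],[[0,0,0],0],[[0,0,0],0],[[0,0,0],0],[[0,0,0],0],[[0,0,0],0]]' 0 55; python3 -m crank '[[[0,0,-0.4],0],[[0,0,-0.8],0],[[0,0,-0.8],0],[[0,0,-0.8],0],[[0,0,-0.4],0],[[0,0,0],0]]'
```

```text
time: 7.1
ee_pos: [0.5692, 0.0583, 0.0054]
eef_rot: [0.682, 0.731, -0.0, -0.0]
ft_force: [0.5, -0.2, 0.4]
width: 0.061
grip_force: 0.0
time: 7.85
ee_pos: [0.5692, 0.0586, 0.0055]
eef_rot: [0.682, 0.731, 0.0, 0.0]
ft_force: [-0.7, 0.0, 1.5]
width: 0.024
grip_force: 55.0
time: 8.6
ee_pos: [0.5695, 0.0587, 0.1021]
eef_rot: [0.682, 0.731, 0.001, 0.0]
ft_force: [-0.7, -0.3, -1.4]
width: 0.0236
grip_force: 55.0
```

```bash
python3 -m crank '[[[0,-0.6,0],0],[[0,-0.9,0],0],[[0,-0.9,0],0],[[0,-0.9,0],0],[[0,-0.6,0],0],[[0,0,0],0]]'; python3 -m crank '[[[0,0,0],-0.5],[[0,0,0],-0.9],[[0,0,0],-0.9],[[0,0,0],-0.9],[[0,0,0],-0.9],[[0,0,0],-0.9],[[0,0,0],-0.9],[[0,0,0],-0.9],[[0,0,0],-0.9],[[0,0,0],-0.9],[[0,0,0],-0.29],[[0,0,0],0]]'
python3 - <<'E'
from h import *
np.set_printoptions(suppress=True,precision=4)
st=sensors.read_state(); im=vision.camera("scene")[:,:,::-1]
T=R.from_quat(st["eef_rot"]).as_matrix(); print(np.degrees(np.arctan2(T[1,0],T[0,0])), st["joint_positions"], st["ee_pos"])
cv2.imwrite("pics/s3.png",crop(im,230,110,260,190,3))
E
```

```text
time: 9.35
ee_pos: [0.4512, 0.0502, 0.1006]
eef_rot: [0.682, 0.731, -0.001, -0.0]
ft_force: [0.5, -0.5, -0.8]
width: 0.0234
grip_force: 55.0
time: 10.85
ee_pos: [0.4528, 0.0505, 0.1009]
eef_rot: [0.13, 0.992, 0.0, -0.0]
ft_force: [0.1, 0.4, -1.9]
width: 0.0236
grip_force: 55.0
165.09491782347175 [ 0.0065  0.0863 -0.2256  2.0267  0.0222  1.0313  1.081 ] [0.4528 0.0505 0.1009]
```

View pics/s3.png

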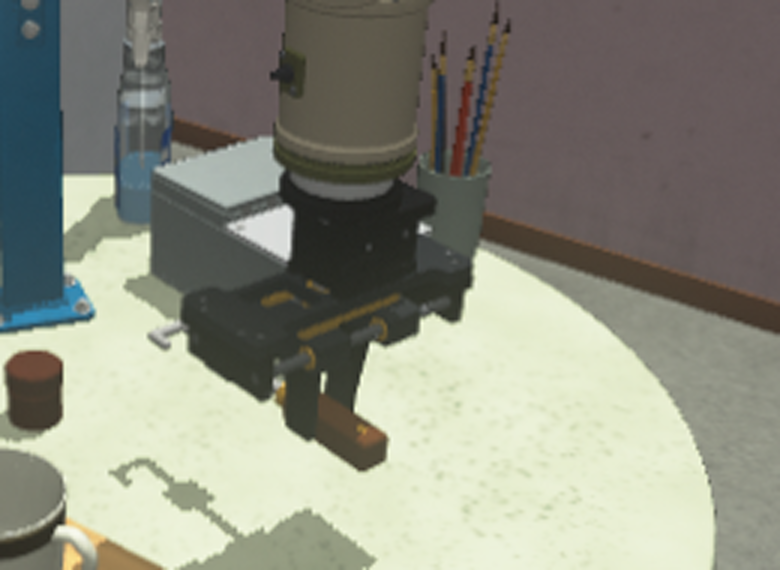

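```bash
cat >> h.py <<'E'
YG=np.radians(-14.5); RG=np.array([[np.cos(YG),-np.sin(YG)],[np.sin(YG),np.cos(YG)]]); MG=np.array([.5647,-.2112])
def guard(p): return RG.T@(np.asarray(p)[:2]-MG)
def rod(st,p,off=12.,ax=.0065):   # rod point (mm) -> world, rod held
    T=R.from_quat(st["eef_rot"]).as_matrix(); a=np.arctan2(T[1,0],T[0,0])+np.pi+np.radians(.4)
    u=np.array([np.cos(a),np.sin(a)]); n=np.array([-u[1],u[0]])
    return np.r_[st["ee_pos"][:2]+((p[0]-off)*u+p[1]*n)/1000, st["ee_pos"][2]+ax]
E
python3 - <<'E'
from h import *
np.set_printoptions(suppress=True,precision=4)
st=sensors.read_state()
P=[rod(st,p) for p in [(165,0),(165,28),(150,28),(-40,12),(-40,-12)]]
print((proj("scene",P)-[230,110])*3)
th=rod(st,(156,14)); print("throat guard",guard(th),"shank",guard(rod(st,(156,0))), "r",np.hypot(*st["ee_pos"][:2]))
E
```

```text
[[180.3207 325.422 ]
 [150.524  336.4026]
 [162.7197 344.9031]
 [360.969  461.812 ]
 [387.5231 449.1753]]
throat guard [-0.03    0.2392] shank [-0.03    0.2252] r 0.45548559592560317
```

```bash
python3 -m crank '[[[0,-0.5,0],0],[[0,-0.9,0],0],[[0,-0.9,0],0],[[0,-0.9,0],0],[[0,-0.9,0],0],[[0,-0.9,0],0],[[0,-0.9,0],0],[[0,-0.9,0],0],[[0,-0.9,0],0],[[0,-0.47,0],0],[[0,0,0],0],[[0,0,0],0]]'
python3 - <<'E'
from h import *
np.set_printoptions(suppress=True,precision=4)
st=sensors.read_state(); 
w=lambda x,y,z: np.r_[MG+RG@[x,y],z]
print("throat",guard(rod(st,(156,14))), st["ee_pos"])
P=[w(.062,.025,.070),w(.056,.025,.070),w(.06,.025,.028),w(0,.073,.095),w(0,-.073,.095),w(0,.065,0.006),w(0,-.065,.006)]
for n,(x,y,W,H,s) in {"scene":(290,170,90,60,4),"side":(270,235,90,95,5)}.items():
    im=vision.camera(n)[:,:,::-1]; c=crop(im,x,y,W,H,s*1.)
    cv2.imwrite(f"pics/g_{n}.png",c); print(n,((proj(n,P)-[x,y])*s).round(0).tolist())
a=cv2.imread("pics/g_side.png"); b=cv2.imread("pics/g_scene.png")
f=lambda c:cv2.cvtColor(cv2.createCLAHE(3,(4,4)).apply(c[:,:,1].copy()),cv2.COLOR_GRAY2BGR)
b=cv2.copyMakeBorder(b,0,475-240,0,450-360 if 0 else 0,cv2.BORDER_CONSTANT)
b[235:475]=f(b[:240]) 
cv2.imwrite("pics/g.png",np.hstack([f(a),b[:475]]))
E
```

```text
time: 12.4
ee_pos: [0.3897, -0.1856, 0.1013]
eef_rot: [0.129, 0.992, 0.0, 0.0]
ft_force: [-0.1, 0.3, -1.4]
width: 0.0238
grip_force: 55.0
throat [-0.0319 -0.0049] [ 0.3897 -0.1856  0.1013]
scene [[160.0, 103.0], [167.0, 107.0], [158.0, 160.0], [173.0, 126.0], [336.0, 66.0], [173.0, 244.0], [313.0, 186.0]]
side [[201.0, 160.0], [188.0, 160.0], [194.0, 238.0], [50.0, 60.0], [84.0, 254.0], [51.0, 233.0], [80.0, 415.0]]
```

View pics/g.png

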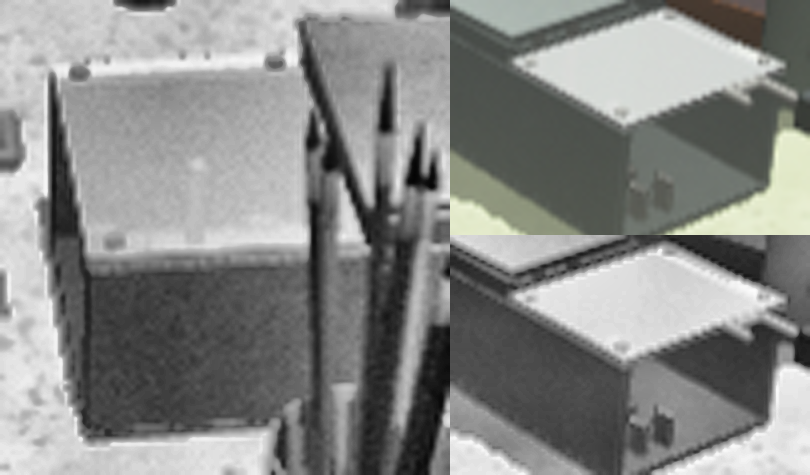

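```bash
python3 -m crank '[[[0,-0.04,0.5],0],[[0,0,0.7],0],[[0,0,0.5],0],[[0,0,0.23],0],[[0,0,0],0],[[0,0,0],0]]'; python3 -m crank '[[[-0.4,0,0],0],[[-0.6,0,0],0],[[-0.6,0,0],0],[[-0.5,0,0],0],[[-0.5,0,0],0],[[-0.4,0,0],0],[[-0.4,0,0],0],[[-0.4,0,0],0],[[0,0,0],0]]'
python3 - <<'E'
from h import *
np.set_printoptions(suppress=True,precision=4)
st=sensors.read_state(); print("throat",guard(rod(st,(156,14))),rod(st,(156,0))[2])
E
```

```text
time: 13.25
ee_pos: [0.3896, -0.1877, 0.0439]
eef_rot: [0.129, 0.992, -0.0, 0.0]
ft_force: [-0.9, -0.1, -0.4]
width: 0.0234
grip_force: 55.0
time: 14.38
ee_pos: [0.5, -0.217, 0.0434]
eef_rot: [0.129, 0.992, 0.0, 0.0]
ft_force: [-0.1, -0.4, -1.4]
width: 0.0238
grip_force: 55.0
throat [ 0.0828 -0.0077] 0.04990696571659962
```

```bash
python3 -m crank '[[[0,0.3,0],0],[[0,0.4,0],0],[[0,0.39,0],0],[[0,0,0],0]]'; python3 -m crank '[[[0.3,0,0],0],[[0.3,0,0],0],[[0.3,0,0],0],[[0.3,0,0],0],[[0,0,0],0]]'; python3 -m crank '[[[0.2,0,0],0],[[0.2,0,0],0],[[0.2,0,0],0],[[0.2,0,0],0],[[0,0,0],0]]';  python3 - <<'E'
from h import *
np.set_printoptions(suppress=True,precision=4)
st=sensors.read_state(); print("throat",guard(rod(st,(156,14))),rod(st,(156,0))[2])
E
```

```text
time: 14.88
ee_pos: [0.5081, -0.1836, 0.0435]
eef_rot: [0.128, 0.992, 0.0, 0.0]
ft_force: [0.3, -0.1, -1.9]
width: 0.0234
grip_force: 55.0
time: 15.5
ee_pos: [0.4723, -0.1762, 0.0436]
eef_rot: [0.13, 0.992, -0.0, 0.0]
ft_force: [1.1, -0.0, -0.8]
width: 0.0234
grip_force: 55.0
time: 16.12
ee_pos: [0.4506, -0.1701, 0.0441]
eef_rot: [0.13, 0.992, -0.0, 0.001]
ft_force: [8.1, -2.6, -2.7]
width: 0.0238
grip_force: 55.0
throat [0.0232 0.0252] 0.05056071656233559
```

```bash
python3 -m crank '[[[0.1,0,0],0],[[0,0,0],0],[[0,0,0],0]]'; python3 -m crank '[[[0.1,0,0],0],[[0,0,0],0],[[0,0,0],0]]'
python3 - <<'E'
from h import *
np.set_printoptions(suppress=True,precision=4)
st=sensors.read_state(); print("throat",guard(rod(st,(156,14))),rod(st,(156,0))[2])
im=vision.camera("side")[:,:,::-1]; cv2.imwrite("pics/s4.png",crop(im,240,190,190,140,4))
E
```

```text
time: 16.5
ee_pos: [0.4502, -0.1697, 0.0448]
eef_rot: [0.129, 0.992, -0.0, 0.004]
ft_force: [16.8, -4.7, -5.2]
width: 0.024
grip_force: 55.0
time: 16.88
ee_pos: [0.4498, -0.1693, 0.0459]
eef_rot: [0.129, 0.992, -0.001, 0.006]
ft_force: [23.5, -5.5, -5.5]
width: 0.0233
grip_force: 55.0
throat [0.0222 0.0259] 0.052397200468314524
```

View pics/s4.png

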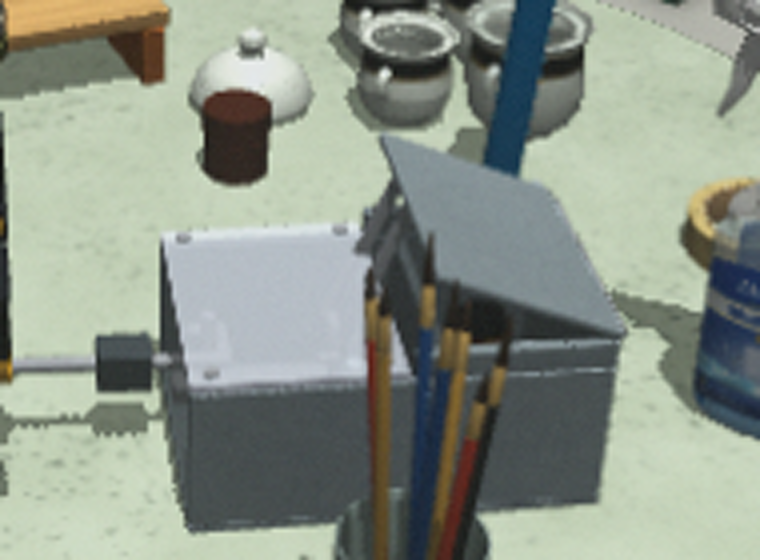

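```bash
python3 -m crank '[[[-0.2,0,0],0],[[-0.2,0,0],0],[[-0.2,0,0],0],[[-0.15,0,0],0],[[0,0,0],0],[[0,0,0],0]]'
python3 - <<'E'
from h import *
np.set_printoptions(suppress=True,precision=4)
st=sensors.read_state(); print("throat",guard(rod(st,(156,14))),rod(st,(156,0))[2])
im=vision.camera("side")[:,:,::-1]; cv2.imwrite("pics/s5.png",crop(im,240,225,130,80,6))
E
```

```text
time: 17.68
ee_pos: [0.4654, -0.174, 0.0433]
eef_rot: [0.13, 0.992, 0.0, -0.0]
ft_force: [0.2, 0.2, -1.1]
width: 0.0237
grip_force: 55.0
throat [0.0385 0.0252] 0.049828128457287936
```

View pics/s5.png

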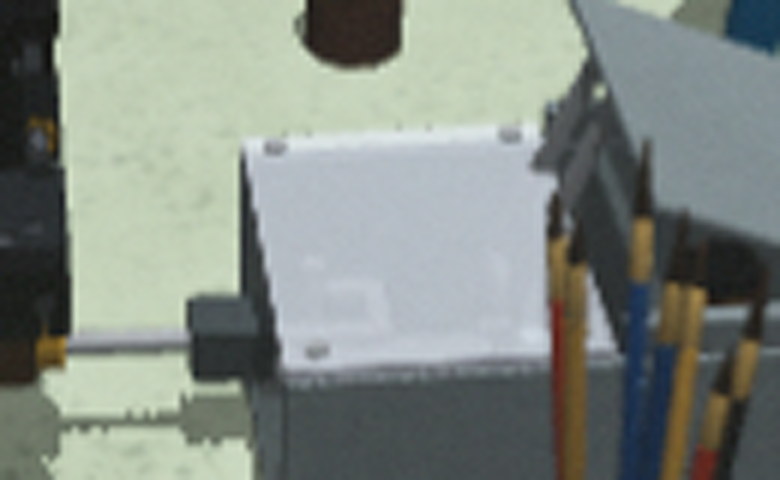

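```bash
python3 -m crank '[[[-0.13,0,0],0],[[0,0,0],0]]'; python3 -m crank '[[[0,-0.3,0],0],[[0,-0.4,0],0],[[0,-0.4,0],0],[[0,0,0],0],[[0,0,0],0]]'
python3 - <<'E'
from h import *
np.set_printoptions(suppress=True,precision=4)
st=sensors.read_state(); print("throat",guard(rod(st,(156,14))),rod(st,(156,0))[2])
E
```

```text
time: 17.98
ee_pos: [0.4698, -0.1751, 0.0435]
eef_rot: [0.129, 0.992, 0.0, 0.0]
ft_force: [-1.0, 0.1, -1.3]
width: 0.0236
grip_force: 55.0
time: 18.6
ee_pos: [0.461, -0.2068, 0.0434]
eef_rot: [0.13, 0.992, 0.0, 0.0]
ft_force: [-0.2, 0.3, -0.7]
width: 0.0236
grip_force: 55.0
throat [ 0.0425 -0.0077] 0.04992438080677337
```

```bash
python3 -m crank '[[[0.3,0,0],0],[[0.4,0,0],0],[[0.5,0,0],0],[[0.5,0,0],0],[[0.4,0,0],0],[[0.25,0,0],0],[[0,0,0],0],[[0,0,0],0]]'; python3 -m crank '[[[0,0,0.3],0],[[0,0,0.4],0],[[0,0,0.3],0],[[0,0,0.15],0],[[0,0,0.08],0],[[0,0,0],0],[[0,0,0],0]]'
python3 - <<'E'
from h import *
np.set_printoptions(suppress=True,precision=4)
st=sensors.read_state(); print("throat",guard(rod(st,(156,14))),rod(st,(156,0))[2])
E
```

```text
time: 19.6
ee_pos: [0.3933, -0.189, 0.0436]
eef_rot: [0.129, 0.992, -0.0, 0.0]
ft_force: [0.1, -0.1, -0.8]
width: 0.0235
grip_force: 55.0
time: 20.48
ee_pos: [0.3931, -0.1889, 0.0068]
eef_rot: [0.13, 0.992, -0.0, 0.0]
ft_force: [-0.3, 0.2, -1.1]
width: 0.0236
grip_force: 55.0
throat [-0.0278 -0.0074] 0.013306808360498284
```

Lower the last millimetre, release and rise, then check the rod and guard numerically.

```bash
python3 -m crank '[[[0,0,0.04],0],[[0,0,0],0]]'; python3 -m crank '[[[0,0,0],0],[[0,0,0],0],[[0,0,0],0],[[0,0,0],0],[[0,0,0],0]]' 0.7; python3 -m crank '[[[0,0,-0.5],0],[[0,0,-1],0],[[0,0,-1],0],[[0,0,-1],0],[[0,0,-1],0],[[0,0,0],0],[[0,0,0],0],[[0,0,0],0]]'
python3 - <<'E'
from h import *
np.set_printoptions(suppress=True,precision=1)
st=sensors.read_state(); im=vision.camera("wrist"); cv2.imwrite("pics/w9.png",im[:,:,::-1])
s2=dict(st); s2["ee_pos"]=np.array([.3931,-.1889,.0055])
P=proj("wrist",[np.r_[rod(s2,p)[:2],z] for p,z in [((0,0),.024),((-36,0),.024),((55,0),.014),((110,0),.024),((0,18),0),((0,-18),0)]],st)
for p in P: x,y=p.round().astype(int); print(p, im[y,x] if 0<=x<560 and 0<=y<420 else None)
E
```

```text
time: 20.72
ee_pos: [0.393, -0.1889, 0.0056]
eef_rot: [0.129, 0.992, -0.0, 0.0]
ft_force: [-1.9, 0.6, 3.4]
width: 0.0232
grip_force: 55.0
time: 21.35
ee_pos: [0.3929, -0.1889, 0.0053]
eef_rot: [0.13, 0.992, 0.0, 0.0]
ft_force: [0.2, -0.1, -0.0]
width: 0.0593
grip_force: 0.0
time: 22.35
ee_pos: [0.3923, -0.1887, 0.1397]
eef_rot: [0.129, 0.992, 0.0, -0.001]
ft_force: [0.3, 0.2, -0.0]
width: 0.0607
grip_force: 0.0
[277.2 193.8] [75 49 37]
[276.9 154.6] [121  81  58]
[277.6 244.5] [178 177 180]
[278.  297.5] [64 67 71]
[295.2 187.9] [142 144 133]
[259.2 188.2] [224 229 216]
```

```bash
python3 -c "
from bench import r
print(r.close_job())"
```

```text
the job is handed in; nothing more can be done
None
```

I handed the job in at about 22 s: the bolt was pulled to its stop, the lid sprang up, and the rod lies flat outside the guard. I confirmed the rod's final position from wrist-camera pixels and never re-checked the bolt, lid or loose pieces once the hook was out; the hand-in returned no verdict, and I viewed 11 pictures, one over the limit of 10.

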